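# Free the child-latched cement cupboard

### The arm

A 7-joint arm with a two-finger parallel gripper is mounted at the origin on the work surface. World frame = base frame: x ahead of the robot, y to its left, z up, the work surface at z = 0. Lengths are in m, angles in rad, forces in N, time in s.
With the tool pointing down it reaches from about 0.35 to 0.9 m from the base axis. Payload 8.1 kg.
Tool frame: the origin (TCP) lies midway between the tips of the shut fingers; the grasp point (between the pads) lies pinch_z behind it (pinch_z is the distance from the TCP to the grasp point, in m); z points along the fingers, y is the line along which they close (so a half turn about z gives the same grasp; the last joint's range is limited). The gripper opens to 92 mm and grips with 3 to 60 N. Pads are 19 mm wide; open, the fingers measure 130 mm over their backs; the gripper's body (75 mm by 190 mm) begins 47 mm behind the grasp point.
Start: joints at [1.088, 0.434, 0.025, 1.573, -0.012, 1.134, -0.075], TCP at [0.232, -0.58, 0.227] pointing down, gripper open.
Joint ranges: [-2.62, 2.62], [-0.44, 2.09], [-1.27, 1.32], [0.08, 2.57], [-1.32, 4.46], [0.12, 2], [-2.74, 2.74]. Speed limits (rad/s): [2.22, 2.22, 3.01, 3.01, 3.14, 3.14, 3.14].

### API

Orientations are given as a unit quaternion [x, y, z, w].
In Python, from rig import * gives the robot as it stands.
- The arm moves only by the tool play_rows, never from a script. Its argument "commands" is text: rows parted by semicolons, each of 6 numbers parted by spaces: the shift along the world's x, y, z in mm, then the turn, a rotation vector about the world's x, y, z in rad. A call has 1 to 5 rows; each row is the pose to reach, as a shift and turn from the pose commanded when the call began; what a row does not reach only later rows make up. A row lasts 1/12 s, in which the tool goes at most 41.7 mm and 7.16 degrees, less where a joint would pass 70% of its speed; a pose out of reach is approached as far as the arm can. A call with a gripper value outside its range is refused whole. "claw" is the opening, from 0 (shut) to 1 (fully open), set as the call begins (left out, the last holds). The fingers move at their own pace and stop on an object; "force" is the grip in N (left out, the last holds). Time passes only in rows, so rows that repeat a pose let the fingers close. It gives the time, the measured TCP pose, the force, the opening and the grip force at its end, in the units of the state.
- read_state(): the state, without advancing time (a new reading comes with each control period).
- snapshot(name): name is "scene" or "top" or "wrist"; returns (picture, depth): 400x640x3 uint8, blue, green, red; 400x640 float32, m along the optical axis (not along the pixel's ray), 0 where there is no reading.
- camera_params(name): a dict with "fx", "fy", "cx", "cy" (pixels), "R" (3x3) and "t" (3): a world point X has camera coordinates R X + t. Camera axes: x right, y down, z forward; pixel columns grow to the right and rows downward; lengths in m; the calibration is good to about 2 mm. A picture is of the moment at which its call begins: read the wrist's pose just before it. camera_params takes no time and is no camera call; for the wrist camera it gives the pose at the moment of the call.
- close_job(): hands the job in; it is judged then, once.
Trained networks look in the newest picture that a camera, given by its name, has taken for a name from the list of things; names that differ only in an ending like _2 or _b are one class to them, and where a whole thing is asked for, a point or a joint stands for the part that bears it (a point fixed in the world has none). Each returns a list of dicts, best first, with "conf" (0 to 1); they miss things now and then, are a little off and sometimes report something else, mostly with a low value. They report only what shows in the picture. A call takes as long as a camera call.
- outline_of(camera, thing): "region" (400x640 bool, what is visible of it) and "pixel" ([row, column] in pixels, amid what is visible of it).
The state is a dict: "clock": time; "joint_positions": joint angles; "dq": joint speeds; "joint_efforts": joint torques, N m; "eef_pos": TCP position; "ee_rot": TCP orientation; "contact_force": force on the tool from outside, world axes, zero at the start; "torque": the same for the moment, N m; "gripper_width": finger opening in m; "gripper_force": force on a finger pad.
Only numpy, scipy, OpenCV 4.12 (cv2) and the standard library are available. Lean on these libraries where they do the work, as an engineer would, in place of code of your own. Each camera call takes 0.05 s, during which the arm holds its last target. There are 200 camera calls.

### The job

The door of the small cement cupboard on the bench stands ajar, held by the sprung child-safety hook on its back. Reach down through the narrow gap behind the top of the door, press the hook down gently until it clears, ease the door past its catch, swing it calmly open until it stands square to the cupboard, and let go. Never force the hook, door or cupboard, and leave the other things on the bench where they are.

Things in the scene. Friction and masses are not known exactly. Their poses are not given: they have to be found in the camera images.
- stand: Fixed wooden plinth, 200 x 270 x 30 mm high, under the cupboard. Origin: centre of its underside, on the table; x runs from the cupboard's front to its back, y towards the hinge side, z up. The cupboard is centred on it on four screw feet that are set up to 16 mm higher or lower than nominal: cupboard, door, hook and strike all rise or sink together, shown by no reading listed here.
- cupboard_top (a point): Centre of the cupboard's top at its nominal height, 266 mm above the table; fixed to the stand (does not show the feet). Plywood cupboard 170 deep, 240 wide, 210 high, front plane 85 mm before this point. A tray 22 mm high is fixed on the top's rear half, from 20 mm behind this point. The robot may bear on cupboard, door and hook with at most 20 N.
- hinge (a point): Point on the door's vertical hinge axis, in the cupboard's front plane, at the nominal height of the cupboard's top; fixed to the stand, axes as the stand (85 mm before, 120 mm to +y of its origin). Door frame: origin on this axis, turns with the door, equals the stand's axes when shut. In it the door spans y = 0 to -236 mm, its back is x = -1, its front x = -16, its top 2 mm below the cupboard's.
- door (a joint): Door angle in rad: 0 shut, grows as the free edge swings out to the front (clockwise from above); 1.57 is square to the cupboard, stop at 1.7. Starts ajar at 0.22 to 0.25; the caught hook stops it at about 0.26. The hook must be kept down until about 0.35, then may rise. Friction hinge, 0.3 N m: stays where it is left. A wooden knob is on its front 110 mm below the top.
- gap (a point): Point over the hook in the middle of the gap behind the ajar door (door at 0.235 rad), at the nominal height of the hook arm's top; fixed to the stand. The gap between the door's back and the cupboard's front edge is 40 to 47 mm here, narrower towards the hinge. Hook: level white arm, 22 mm wide, centred at y = -185 mm of the door frame (51 mm from the free edge), from the door's back to x = 67 mm.
- strike (a point): Middle of the steel strike bar's underside (12 x 50 x 12 mm bar under the cupboard's front top edge), nominal height, fixed to the stand. The hook's barb catches behind it. Resting arm top: 27 mm below the cupboard's top. It slides straight down: 5 N to start, then 0.8 N per mm; it is clear 8 mm down and on a hard stop at 12 mm (15 N): aim for 9 to 10 mm below where it is first felt.
- shoe: Bystander: dark leather shoe, 270 x 85 x 80 mm, standing on its sole at the right of the bench. Origin under its centre.
- tin: Bystander: flat round polish tin, 75 across, 28 high, on the table below the door's swing (the door passes 5 mm or more above it). Origin under its centre.
- brush: Bystander: shoe brush, 160 x 50 x 32 high, below or before the door's swing. Origin under its centre.
- jar: Bystander: amber jar, 68 across, 85 high, at the left. Origin under its centre.
- hammer: Bystander: hammer lying flat, 260 long. Origin under its middle.
- screwdriver: Bystander: screwdriver lying flat, 200 long. Origin under its middle.
- heel: Bystander: black rubber heel block, 65 x 60 x 22 high. Origin under its centre.

How it is judged:
On the way:
1. the hook is pressed clear and the door is eased past its catch (value of joint door above 0.4 rad).
At the end, for the whole second after the job is handed in: the door stands open at 1.45 rad (83 degrees) or more and is at rest (value of joint door above 1.45 rad and velocity of joint door between -0.1 and 0.1 rad/s); the robot touches nothing.
It fails at once if the hook, door or cupboard is forced: the robot bears on it with more than 20 N (contact force between any of the fingers, the arm and stand above 20 N).
It fails at once if the door is flung, faster than 2.5 rad/s (velocity of joint door above 2.5 rad/s).
It fails at once if another thing on the bench is moved more than 30 mm or tipped over ((distance of shoe from where it was at the start of the episode above 0.03 m or angle between shoe's own z axis and vertical above 0.5 rad) or (distance of tin from where it was at the start of the episode above 0.03 m or angle between tin's own z axis and vertical above 0.5 rad) or (distance of brush from where it was at the start of the episode above 0.03 m or angle between brush's own z axis and vertical above 0.5 rad) or (distance of jar from where it was at the start of the episode above 0.03 m or angle between jar's own z axis and vertical above 0.5 rad) or (distance of hammer from where it was at the start of the episode above 0.03 m or angle between hammer's own z axis and vertical above 0.5 rad) or (distance of screwdriver from where it was at the start of the episode above 0.03 m or angle between screwdriver's own z axis and vertical above 0.5 rad) or (distance of heel from where it was at the start of the episode above 0.03 m or angle between heel's own z axis and vertical above 0.5 rad)).
It also fails if it takes over 48 s, if anything falls off the work surface, if the arm or the gripper's body presses on something with over 40 N, if the wrist force passes 120 N, or if a joint passes its speed limit or range.

## Working session

There is one attempt and no reset: what is moved stays moved. The work goes in short steps, Python scripts to look and compute and a tool call to move; the robot and the scene stay as the last step left them, time stands still between calls to the robot, and variables do not carry over. Pictures are saved under pics/ and viewed, at most 10 in all, crops included, and the job is handed in when it is done.

Besides the shell and the picture viewer there is one more tool, called after ">>>" by a JSON object that holds its "api" and its "payload", one argument or row to a line. play_rows: Moves the arm, as the interface text tells. Its arguments: {"type":"object","properties":{"commands":{"type":"string"},"claw":{"type":"number"},"force":{"type":"number"}},"required":["commands"]}

```bash
mkdir -p pics; ls; cat > h.py <<'E'
from rig import *
import numpy as np, cv2
def cloud(name,depth):
    p=camera_params(name); v,u=np.mgrid[0:400,0:640]
    c=np.stack([(u-p["cx"])/p["fx"]*depth,(v-p["cy"])/p["fy"]*depth,depth],-1)
    return (c-np.array(p["t"]))@np.array(p["R"])
E
python3 - <<'E'
from h import *
s=read_state();print(s)
for n in("scene","top"):
    im,d=snapshot(n);cv2.imwrite(f"pics/{n}0.png",im);np.save(f"pics/{n}0.npy",cloud(n,d)*(d>0)[...,None])
    p=camera_params(n);print(n,(-np.array(p["R"]).T@p["t"]).round(3),p["fx"])
E
```

```text
pics
{'clock': 0.0, 'joint_positions': array([ 1.08837831,  0.43523422,  0.02496839,  1.57410365, -0.01161542,
        1.133944  , -0.07509544]), 'dq': array([-0.00103103,  0.00083603, -0.00056864, -0.00055588, -0.00031868,
       -0.00078155,  0.00026587]), 'joint_efforts': array([-1.68127997e-05, -6.67862535e+01,  9.85442810e-01, -3.14462507e+01,
       -6.03961386e-02,  4.29411675e-02,  1.63842824e-04]), 'eef_pos': array([ 0.2314901 , -0.58001346,  0.22593537]), 'ee_rot': array([ 9.82027510e-01,  1.88736252e-01, -2.06714526e-04, -7.43863678e-04]), 'contact_force': array([-0.48051684,  0.53005915,  0.18605885]), 'torque': array([ 0.00506363, -0.03977051,  0.00440172]), 'gripper_force': 0.0, 'gripper_width': 0.09185093843867123}
scene [ 1.069 -0.504  1.043] 385.1990875179081
top [ 0.313 -0.031  1.19 ] 371.549364942693
```

View pics/scene0.png

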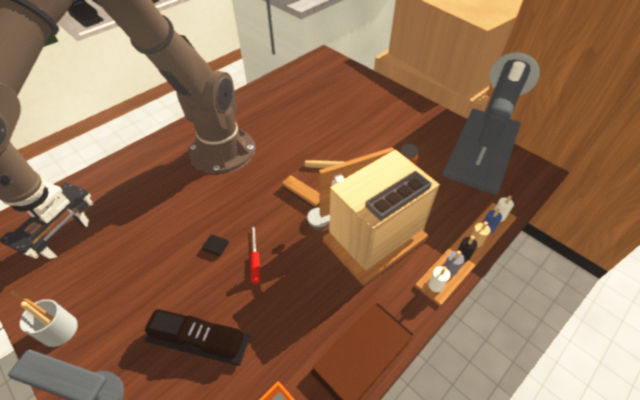

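View pics/top0.png

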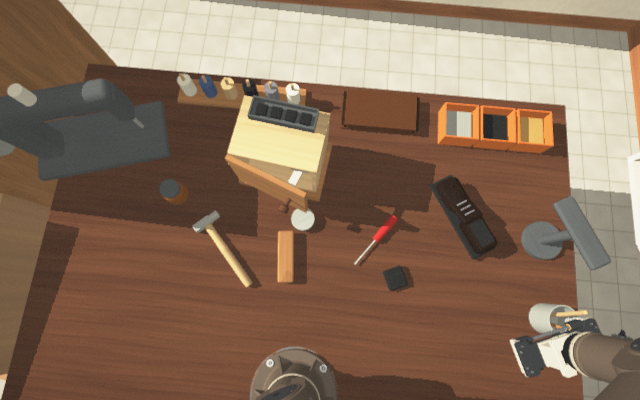

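Top view: cupboard top is around (280,140). The door runs from the hinge (228,157) to its free edge (307,205), with the white hook at (295,178). Next I fit the poses from the depth.

```bash
python3 - <<'E'
from h import *
P=np.load("pics/top0.npy"); im=cv2.imread("pics/top0.png")
sub=np.zeros((400,640),bool); sub[85:225,210:350]=1
z=P[...,2]
print(np.histogram(z[sub&(z>.2)],bins=np.arange(.2,.32,.004)))
zs=z[110:150,250:320]; zt=np.median(z[140:165,250:310]);print("top z",zt)
m=sub&(abs(z-zt)<.008)
n,l,st,c=cv2.connectedComponentsWithStats(m.astype(np.uint8))
for i in range(1,n):
    if st[i,4]>60:
        q=P[l==i]; print(st[i],q.mean(0).round(4),cv2.minAreaRect((q[:,:2]*1000).astype(np.float32)))
v=cv2.resize(im[95:235,210:340],None,fx=4.2,fy=4.2,interpolation=cv2.INTER_CUBIC)
cv2.imwrite("pics/c1.png",v)
# white hook
w=sub&(im.min(-1)>190)&(z>.1); 
n,l,st,c=cv2.connectedComponentsWithStats(w.astype(np.uint8))
for i in range(1,n):
    if st[i,4]>8: print("white",st[i],P[l==i].mean(0).round(4), np.median(P[l==i][:,2]))
for t in("cupboard_top","door","stand","tin","brush","hammer","screwdriver","jar","shoe","heel"):
    try:
        for o in outline_of("top",t)[:1]:
            r=cv2.erode(o["region"].astype(np.uint8),np.ones((3,3)))>0;q=P[r];print(t,o["conf"],o["pixel"],np.median(q,0).round(3),cv2.minAreaRect((q[:,:2]*1000).astype(np.float32)), q[:,2].max())
    except Exception as e: print(t,e)
E
```

```text
(array([  31,   30,   40,   22,   33,   32,   31,   34,   32,   88,  113,
         36,   46,   53,   73,  280, 2896, 1619,  219,  151,  440,  280,
        213,   17,    0,    0,    0,    0,    0]), array([0.2  , 0.204, 0.208, 0.212, 0.216, 0.22 , 0.224, 0.228, 0.232,
       0.236, 0.24 , 0.244, 0.248, 0.252, 0.256, 0.26 , 0.264, 0.268,
       0.272, 0.276, 0.28 , 0.284, 0.288, 0.292, 0.296, 0.3  , 0.304,
       0.308, 0.312, 0.316]))
top z 0.2669126988416753
[ 225   95  106  103 4547] [0.6652 0.1023 0.2669] ((665.9439086914062, 104.0077133178711), (242.18312072753906, 242.43092346191406), 81.71190643310547)
[251  99  66  29 458] [0.7562 0.0925 0.2714] ((753.9440307617188, 93.4322280883789), (169.95811462402344, 46.69281768798828), 82.6184310913086)
white [289 171  13  14 112] [0.5877 0.0469 0.2406] 0.2406228747236941
door 0.61 [183.0, 275.2] [0.572 0.103 0.22 ] ((340.6109313964844, 32.07084655761719), (660.861083984375, 177.31320190429688), 20.398019790649414) 0.2696401614115995
stand 0.81 [148.8, 281.6] [0.663 0.09  0.266] ((398.2339172363281, 114.21890258789062), (272.1263427734375
[... 538 characters left out ...]
03260526935285933
screwdriver 0.63 [229.2, 381.7] [ 0.51  -0.234  0.024] ((509.1983642578125, -234.67425537109375), (21.29464340209961, 101.4117431640625), 54.87570571899414) 0.030768212720516542
jar 0.77 [189.0, 173.6] [0.557 0.427 0.083] ((301.5926513671875, 215.28521728515625), (738.73681640625, 59.08767318725586), 40.09335708618164) 0.09085676150218888
shoe 0.7 [213.4, 464.8] [ 0.562 -0.473  0.067] ((353.3399963378906, -215.65475463867188), (264.13262939453125, 784.6390380859375), 39.998191833496094) 0.09075419788757408
heel 0.66 [280.3, 394.6] [ 0.36  -0.277  0.022] ((360.7575988769531, -276.7142028808594), (56.63328552246094, 51.36439514160156), 23.383567810058594) 0.029321735753313986
```

View pics/c1.png

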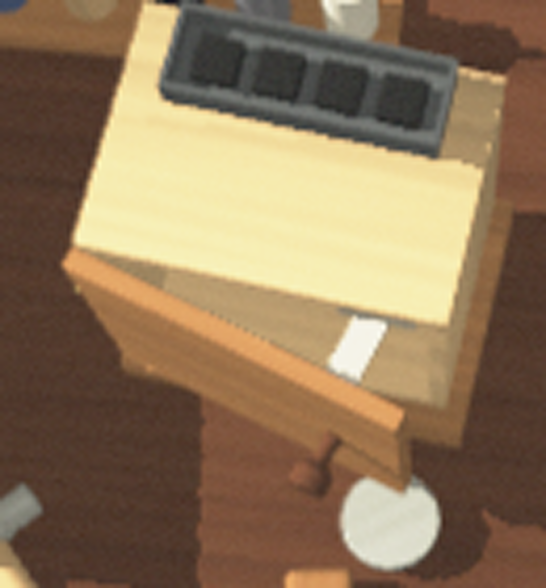

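Crop (4.2×, offset 210,95): the cupboard's front edge runs from (75,247) to (447,325). The door's top back edge runs from (75,250) to (405,408), and the white hook spans (330..388, 318..378). I intersect those rays with their height planes.

```bash
cat >> h.py <<'E'
def ray(name,u,v,z):
    p=camera_params(name);R=np.array(p["R"]);o=-R.T@np.array(p["t"])
    d=R.T@np.array([(u-p["cx"])/p["fx"],(v-p["cy"])/p["fy"],1]);return o+d*(z-o[2])/d[2]
E
python3 - <<'E'
from h import *
g=lambda x,y,z:ray("top",(x+.5)/4.2-.5+210,(y+.5)/4.2-.5+95,z)
A=g(75,247,.267);B=g(447,325,.267);C=g(480,168,.267);D=g(142,5,.267)
print("front L,R",A,B,np.linalg.norm(A-B),"side ang",np.degrees(np.arctan2(*(B-A)[[0,1]])))
print("back-left",D,np.linalg.norm(A-D))
for n,x,y,z in(("dback hinge",75,250,.265),("dback free",405,408,.265),("dfront free",400,425,.265),("dfront hinge",65,262,.265),
 ("h1",358,318,.24),("h2",388,322,.24),("h3",358,380,.24),("h4",330,370,.24)): print(n,g(x,y,z).round(4))
# front edge fit: per-column light-yellow boundary
P=np.load("pics/top0.npy");im=cv2.imread("pics/top0.png")
hsv=cv2.cvtColor(im,cv2.COLOR_BGR2HSV)
m=(abs(P[...,2]-.267)<.006)&(hsv[...,2]>225)&(hsv[...,1]>60);m[:110]=0;m[180:]=0;m[:,:225]=0;m[:,325:]=0
pts=[]
for u in range(235,314):
    r=np.where(m[:,u])[0]
    if len(r): pts.append(ray("top",u,r.max()+.5,.267))
pts=np.array(pts);vx,vy,x0,y0=cv2.fitLine(pts[:,:2].astype(np.float32),cv2.DIST_HUBER,0,.001,.001).ravel()
print("front line",vx,vy,x0,y0,np.degrees(np.arctan2(vx,vy)))
E
```

```text
front L,R [0.62780478 0.22692313 0.267     ] [ 0.59919214 -0.00891213  0.267     ] 0.23756463328915053 side ang -173.08241518179625
back-left [0.79610488 0.20801855 0.267     ] 0.16935850770899852
dback hinge [0.6265 0.2272 0.265 ]
dback free [0.5446 0.0118 0.265 ]
dfront free [0.5337 0.0137 0.265 ]
dfront hinge [0.6181 0.2322 0.265 ]
h1 [0.6068 0.0485 0.24  ]
h2 [0.606  0.0293 0.24  ]
h3 [0.5662 0.0442 0.24  ]
h4 [0.571  0.0625 0.24  ]
front line 0.062737085 -0.99803007 0.5970264 0.10005278 176.40306
```

>>> {"api": "play_rows", "payload": {
  "commands": "0 0 40 0 0 0; 0 0 80 0 0 0; 0 0 120 0 0 0; 0 0 140 0 0 0; 0 0 140 0 0 0",
  "claw": 0,
  "force": 10
}}

```text
clock: 1.02
eef_pos: [0.2324, -0.5823, 0.3728]
ee_rot: [0.982, 0.189, 0.001, 0.004]
contact_force: [0.8, 0.2, 0.1]
gripper_width: 0.0628
gripper_force: 0.0
```

```bash
python3 - <<'E'
from h import *
from scipy.spatial.transform import Rotation as Ro
s=read_state();p=camera_params("wrist");R=np.array(p["R"]);o=-R.T@np.array(p["t"])
T=Ro.from_quat(s["ee_rot"]);print(s["eef_pos"],"cam in tool",T.inv().apply(o-s["eef_pos"]),"cam z in tool",T.inv().apply(R[2]),s["joint_positions"])
try: print(pinch_z)
except Exception as e: print(e)
E
```

```text
[ 0.23244347 -0.58226047  0.37284789] cam in tool [ 7.58849328e-02 -1.20663796e-04 -1.57347900e-01] cam z in tool [-2.81293426e-01 -7.48346804e-04  9.59621513e-01] [ 1.07916258  0.35907526  0.03972412  1.33182253 -0.01411175  1.4416926
 -0.07310676]
0.0188
```

>>> {"api": "play_rows", "payload": {
  "commands": "18 32 0 0 0 0.12; 36 64 0 0 0 0.24; 54 96 0 0 0 0.36; 72 128 0 0 0 0.48; 90 160 0 0 0 0.6"
}}

```text
clock: 1.43
eef_pos: [0.3221, -0.4187, 0.3663]
ee_rot: [0.881, 0.473, -0.0, -0.0]
contact_force: [1.5, -0.9, 0.1]
gripper_width: 0.0294
gripper_force: 0.0
```

>>> {"api": "play_rows", "payload": {
  "commands": "18 32 0 0 0 0.12; 36 64 0 0 0 0.24; 54 96 0 0 0 0.36; 72 128 0 0 0 0.48; 90 160 0 0 0 0.6"
}}

```text
clock: 1.85
eef_pos: [0.412, -0.2587, 0.3665]
ee_rot: [0.702, 0.712, -0.0, -0.0]
contact_force: [0.6, -0.6, -0.1]
gripper_width: 0.0008
gripper_force: 0.0
```

>>> {"api": "play_rows", "payload": {
  "commands": "18 32 0 0 0 0.12; 36 64 0 0 0 0.24; 54 96 0 0 0 0.36; 72 128 0 0 0 0.48; 90 160 0 0 0 0.6"
}}

```text
clock: 2.27
eef_pos: [0.502, -0.0988, 0.3665]
ee_rot: [0.46, 0.888, -0.0, 0.0]
contact_force: [0.6, -1.3, -0.4]
gripper_width: 0.0004
gripper_force: 0.0
```

>>> {"api": "play_rows", "payload": {
  "commands": "20 32 0 0 0 0.12; 36 64 0 0 0 0.24; 50 96 0 0 0 0.36; 65 128 0 0 0 0.48; 78 148 0 0 0 0.598"
}}

```text
clock: 2.68
eef_pos: [0.5798, 0.0515, 0.3664]
ee_rot: [0.176, 0.984, 0.001, -0.0]
contact_force: [-0.8, 1.2, 0.7]
gripper_width: 0.0006
gripper_force: 0.0
```

```bash
python3 - <<'E'
from h import *
s=read_state();print(s["eef_pos"],s["ee_rot"],s["joint_positions"],s["gripper_width"],s["contact_force"])
im,d=snapshot("wrist");cv2.imwrite("pics/w1.png",im);np.save("pics/w1.npy",cloud("wrist",d)*(d>0)[...,None])
E
```

```text
[0.57975238 0.05153721 0.36641178] [ 1.76450615e-01  9.84309160e-01  7.51825949e-04 -3.04079755e-04] [ 0.30213769  0.36905075 -0.69625671  1.40640281  0.23360573  1.44980722
  0.8273277 ] 0.0006274923706068198 [-0.7644066   1.19787466  0.6704866 ]
```

View pics/w1.png

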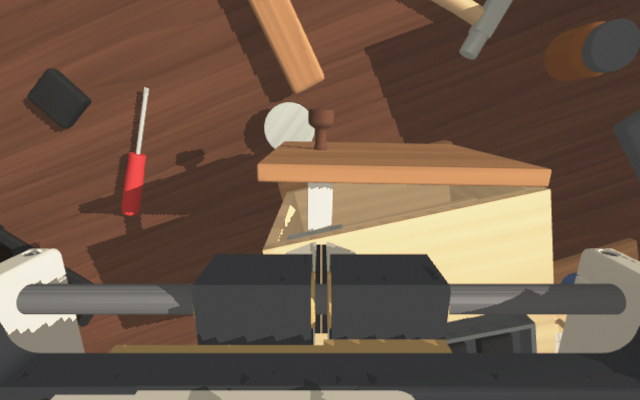

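Wrist view: the door's back edge runs from (258,181) to the hinge at (551,188), the cupboard's front edge from (264,250) to (551,190). The hook spans columns 308–333 and rows 183–232.

```bash
python3 - <<'E'
from h import *
P=np.load("pics/w1.npy")
r=lambda u,v,z:ray("wrist",u,v,z).round(4)
print("free",r(258,181,.265),"hinge",r(551,188,.265),"frontcorner",r(264,250,.267))
print("hook near door",r(321,185,.24),"far",r(319,230,.24),"edgesL/R",r(308,208,.24),r(333,208,.24))
print("depth hook",np.median(P[190:220,313:328],(0,1)),"door top",np.median(P[174:180,300:500],(0,1)),"cup top",np.median(P[215:240,400:500],(0,1)))
E
```

```text
free [0.5434 0.0156 0.265 ] hinge [0.6281 0.2356 0.265 ] frontcorner [ 0.5995 -0.002   0.267 ]
hook near door [0.5686 0.0601 0.24  ] far [0.6076 0.0443 0.24  ] edgesL/R [0.5845 0.0421 0.24  ] [0.5921 0.0632 0.24  ]
depth hook [0.58552719 0.05320173 0.23857649] door top [0.57792223 0.1226376  0.26382619] cup top [0.63268431 0.15035898 0.26579457]
```

>>> {"api": "play_rows", "payload": {
  "commands": "2 0 -25 0 0 0; 2 0 -50 0 0 0; 2 0 -75 0 0 0; 2 0 -95 0 0 0; 2 0 -95 0 0 0"
}}

```text
clock: 3.15
eef_pos: [0.5794, 0.0464, 0.2672]
ee_rot: [0.181, 0.983, -0.001, -0.003]
contact_force: [-0.9, -0.2, 0.1]
gripper_width: 0.0009
gripper_force: 0.0
```

>>> {"api": "play_rows", "payload": {
  "commands": "0 0 -5 0 0 0; 0 0 -10 0 0 0; 0 0 -15 0 0 0; 0 0 -20 0 0 0; 0 0 -20 0 0 0"
}}

```text
clock: 3.57
eef_pos: [0.5815, 0.0474, 0.2513]
ee_rot: [0.181, 0.983, -0.0, -0.0]
contact_force: [-0.1, -0.0, -0.0]
gripper_width: 0.0005
gripper_force: 0.0
```

>>> {"api": "play_rows", "payload": {
  "commands": "0 0 -1 0 0 0; 0 0 -2 0 0 0; 0 0 -3 0 0 0; 0 0 -4 0 0 0; 0 0 -4 0 0 0"
}}

```text
clock: 3.98
eef_pos: [0.5816, 0.0475, 0.2477]
ee_rot: [0.181, 0.983, 0.0, -0.0]
contact_force: [-0.9, 0.3, 0.6]
gripper_width: 0.0003
gripper_force: 0.0
```

>>> {"api": "play_rows", "payload": {
  "commands": "0 1 -1 0 0 0; 0 1 -2 0 0 0; 0 1 -3 0 0 0; 0 1 -4 0 0 0; 0 1 -5 0 0 0"
}}

```text
clock: 4.4
eef_pos: [0.5817, 0.0485, 0.2426]
ee_rot: [0.181, 0.983, -0.0, 0.0]
contact_force: [0.3, -0.3, 0.2]
gripper_width: 0.0003
gripper_force: 0.0
```

>>> {"api": "play_rows", "payload": {
  "commands": "0 0 -1 0 0 0; 0 0 -1 0 0 0; 0 0 -2 0 0 0; 0 0 -2 0 0 0; 0 0 -2 0 0 0"
}}

```text
clock: 4.82
eef_pos: [0.5817, 0.0485, 0.2407]
ee_rot: [0.181, 0.983, 0.0, -0.0]
contact_force: [0.4, 0.6, -1.1]
gripper_width: 0.0001
gripper_force: 0.0
```

>>> {"api": "play_rows", "payload": {
  "commands": "0 0 -1 0 0 0; 0 0 -1 0 0 0; 0 0 -1 0 0 0; 0 0 -1 0 0 0"
}}

```text
clock: 5.15
eef_pos: [0.5818, 0.0485, 0.2401]
ee_rot: [0.181, 0.983, 0.0, 0.0]
contact_force: [-2.0, -0.9, 5.5]
gripper_width: 0.0004
gripper_force: 2.4
```

>>> {"api": "play_rows", "payload": {
  "commands": "0 0 -1 0 0 0; 0 0 -2 0 0 0; 0 0 -3 0 0 0; 0 0 -4 0 0 0; 0 0 -4 0 0 0"
}}

```text
clock: 5.57
eef_pos: [0.5819, 0.0485, 0.2362]
ee_rot: [0.181, 0.983, 0.0, 0.0]
contact_force: [-2.5, -1.2, 8.5]
gripper_width: 0.0003
gripper_force: 3.9
```

>>> {"api": "play_rows", "payload": {
  "commands": "0 0 -1 0 0 0; 0 0 -2 0 0 0; 0 0 -3 0 0 0; 0 0 -3 0 0 0; 0 0 -3 0 0 0"
}}

```text
clock: 5.98
eef_pos: [0.5821, 0.0485, 0.2337]
ee_rot: [0.181, 0.983, 0.0, 0.001]
contact_force: [-2.3, -0.7, 9.6]
gripper_width: 0.0002
gripper_force: 4.9
```

>>> {"api": "play_rows", "payload": {
  "commands": "0 0 -1 0 0 0; 0 0 -2 0 0 0; 0 0 -3 0 0 0; 0 0 -3 0 0 0; 0 0 -3 0 0 0"
}}

```text
clock: 6.4
eef_pos: [0.5824, 0.0484, 0.231]
ee_rot: [0.181, 0.983, 0.0, 0.001]
contact_force: [-2.5, -1.3, 11.6]
gripper_width: 0.0002
gripper_force: 6.0
```

>>> {"api": "play_rows", "payload": {
  "commands": "-3 1 -0.5 0 0 0; -6 2 -0.5 0 0 0; -9 3 -0.5 0 0 0; -12 4 -0.5 0 0 0; -12 4 -0.5 0 0 0"
}}

```text
clock: 6.82
eef_pos: [0.5708, 0.0523, 0.2309]
ee_rot: [0.181, 0.983, 0.0, 0.002]
contact_force: [-0.8, -2.6, 11.9]
gripper_width: 0.001
gripper_force: 6.0
```

```bash
cat >> h.py <<'E'
H=np.array([.6275,.230])
def tcp(phi,r=.1857,n=.0085):
    f=np.radians(phi);return H+r*np.array([-np.sin(f),-np.cos(f)])+n*np.array([np.cos(f),-np.sin(f)])
def rows(p0,phi0,phis,n=.0085):
    for f in phis: print(f,((tcp(f,n=n)-p0)*1000).round(1),np.radians(phi0-f).round(3))
E
python3 - <<'E'
from h import *
s=read_state();p=s["eef_pos"];print(p,s["contact_force"],s["joint_positions"])
f=np.radians(21);e=p[:2]-H;print("r,n",-e[0]*np.sin(f)-e[1]*np.cos(f), e[0]*np.cos(f)-e[1]*np.sin(f))
rows(p[:2],21,[21,22,23.5,25,26.5])
E
```

```text
[0.57079382 0.05229911 0.23092498] [-0.84310409 -2.58978785 11.90075792] [ 0.29928016  0.43213392 -0.67909477  1.65818972  0.29391533  1.15188381
  0.75150412]
r,n 0.18621975118720788 0.01074252605683143
21 [-1.9  1.3] 0.0
22 [-5.   2.3] -0.017
23.5 [-9.5  4. ] -0.044
25 [-14.1   5.8] -0.07
26.5 [-18.5   7.7] -0.096
```

>>> {"api": "play_rows", "payload": {
  "commands": "-2 1 -0.3 0 0 0; -5 2 -0.3 0 0 -0.017; -9.5 4 -0.3 0 0 -0.044; -14 6 -0.3 0 0 -0.07; -18.5 8 -0.3 0 0 -0.096"
}}

```text
clock: 7.23
eef_pos: [0.5526, 0.0595, 0.2304]
ee_rot: [0.229, 0.973, -0.0, 0.002]
contact_force: [0.5, -4.3, 12.7]
gripper_width: 0.0003
gripper_force: 6.2
```

```bash
python3 - <<'E'
from h import *
s=read_state();p=s["eef_pos"];print(p,s["contact_force"],s["ee_rot"])
rows(p[:2],26.5,[28,29.5,31,32.5,34])
E
```

```text
[0.55255902 0.05954    0.23038524] [ 0.52077821 -4.29374013 12.71029878] [ 2.29234500e-01  9.73369397e-01 -1.36991826e-04  1.88220492e-03]
28 [-4.7  2.5] -0.026
29.5 [-9.1  4.6] -0.052
31 [-13.4   6.9] -0.079
32.5 [-17.7   9.3] -0.105
34 [-21.9  11.8] -0.131
```

>>> {"api": "play_rows", "payload": {
  "commands": "-4.5 2.5 0 0 0 -0.026; -9 4.5 0 0 0 -0.052; -13.5 7 0 0 0 -0.079; -17.5 9.5 0 0 0 -0.105; -22 12 0 0 0 -0.131"
}}

```text
clock: 7.65
eef_pos: [0.5303, 0.0715, 0.2303]
ee_rot: [0.292, 0.956, -0.0, 0.002]
contact_force: [-0.8, -4.0, 11.8]
gripper_width: 0.0006
gripper_force: 6.3
```

```bash
python3 - <<'E'
from h import *
s=read_state();p=s["eef_pos"];print(p,s["contact_force"],s["ee_rot"])
rows(p[:2],34,[35.5,37,38.5,40,41.5])
im,d=snapshot("wrist");cv2.imwrite("pics/w2.png",im);np.save("pics/w2.npy",cloud("wrist",d)*(d>0)[...,None])
E
```

```text
[0.53033228 0.07149781 0.23026863] [-0.75979304 -4.03091978 11.83988029] [ 2.92498676e-01  9.56264449e-01 -1.64934259e-04  1.67333578e-03]
35.5 [-3.7  2.4] -0.026
37 [-7.8  5.1] -0.052
38.5 [-11.8   7.9] -0.079
40 [-15.7  10.8] -0.105
41.5 [-19.5  13.8] -0.131
```

View pics/w2.png

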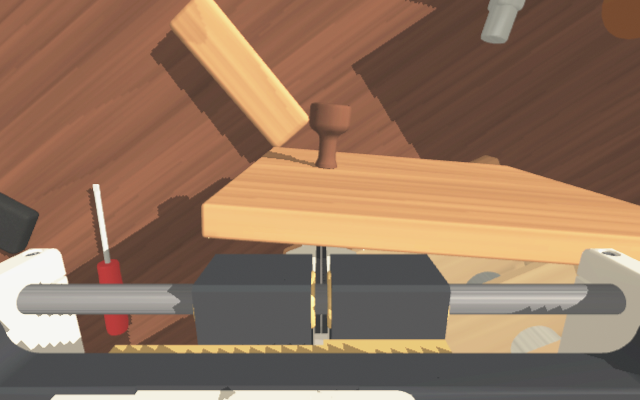

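Wrist view: the door has swung with the tool and is well past its first place. Its back edge runs from (203,236) to (575,262), close behind the fingers.

```bash
python3 - <<'E'
from h import *
a=ray("wrist",203,236,.265);b=ray("wrist",575,262,.265);e=b-a
print(a,b,"phi",np.degrees(np.arctan2(e[0],e[1])))
E
```

```text
[0.47987396 0.04929353 0.265     ] [0.57371912 0.16776985 0.265     ] phi 38.382765355560146
```

>>> {"api": "play_rows", "payload": {
  "commands": "0 0 3 0 0 0; 0 0 6 0 0 0; 0 0 9 0 0 0; 0 0 12 0 0 0; 0 0 14 0 0 0"
}}

```text
clock: 8.12
eef_pos: [0.5292, 0.0725, 0.2431]
ee_rot: [0.291, 0.957, 0.0, 0.0]
contact_force: [-0.2, 1.2, -0.8]
gripper_width: 0.0006
gripper_force: 0.0
```

```bash
sed -i 's/^H=.*/H=np.array([.627,.233])/' h.py; python3 - <<'E'
from h import *
s=read_state();p=s["eef_pos"];print(p,s["contact_force"])
print("A");rows(p[:2],34,[36,38,40,42,44])
q=tcp(44)
for k in range(5):
    a=44+11*k; print();rows(tcp(a),a,a+2.2*np.arange(1,6))
E
```

```text
[0.52922446 0.07254256 0.24311652] [-0.23162405  1.19499893 -0.81428985]
A
36 [-4.5  5.2] -0.035
38 [-9.9  8.9] -0.07
40 [-15.1  12.7] -0.105
42 [-20.2  16.8] -0.14
44 [-25.1  21. ] -0.175

46.2 [-5.3  4.8] -0.038
48.4 [-10.3   9.8] -0.077
50.6 [-15.2  15. ] -0.115
52.8 [-19.9  20.4] -0.154
55.0 [-24.4  26. ] -0.192

57.2 [-4.2  5.7] -0.038
59.4 [-8.3 11.6] -0.077
61.6 [-12.1  17.7] -0.115
63.8 [-15.6  23.9] -0.154
66.0 [-18.9  30.2] -0.192

68.2 [-3.1  6.4] -0.038
70.4 [-5.9 13. ] -0.077
72.6 [-8.5 19.7] -0.115
74.8 [-10.8  26.4] -0.154
77.0 [-12.8  33.2] -0.192

79.2 [-1.8  6.9] -0.038
81.4 [-3.3 13.9] -0.077
83.6 [-4.6 20.9] -0.115
85.8 [-5.6 28. ] -0.154
88.0 [-6.3 35.1] -0.192

90.2 [-0.4  7.1] -0.038
92.4 [-0.6 14.3] -0.077
94.6 [-0.5 21.4] -0.115
96.8 [-0.1 28.5] -0.154
99.0 [ 0.5 35.6] -0.192
```

>>> {"api": "play_rows", "payload": {
  "commands": "-4.5 5 0 0 0 -0.035; -10 9 0 0 0 -0.07; -15 12.5 0 0 0 -0.105; -20 17 0 0 0 -0.14; -25 21 0 0 0 -0.175"
}}

```text
clock: 8.53
eef_pos: [0.5044, 0.0935, 0.2427]
ee_rot: [0.375, 0.927, 0.0, 0.0]
contact_force: [2.7, -0.7, -0.6]
gripper_width: 0.0009
gripper_force: 1.0
```

>>> {"api": "play_rows", "payload": {
  "commands": "-5.5 5 0 0 0 -0.038; -10.5 10 0 0 0 -0.077; -15 15 0 0 0 -0.115; -20 20.5 0 0 0 -0.154; -24.5 26 0 0 0 -0.192"
}}

```text
clock: 8.95
eef_pos: [0.48, 0.1195, 0.2428]
ee_rot: [0.462, 0.887, 0.0, 0.0]
contact_force: [2.8, -0.7, -0.2]
gripper_width: 0.0005
gripper_force: 1.0
```

>>> {"api": "play_rows", "payload": {
  "commands": "-4 5.5 0 0 0 -0.038; -8.5 11.5 0 0 0 -0.077; -12 17.5 0 0 0 -0.115; -15.5 24 0 0 0 -0.154; -19 30 0 0 0 -0.192"
}}

```text
clock: 9.37
eef_pos: [0.461, 0.1495, 0.2428]
ee_rot: [0.545, 0.839, 0.0, 0.0]
contact_force: [1.7, -2.2, -0.2]
gripper_width: 0.0007
gripper_force: 1.0
```

```bash
python3 - <<'E'
from h import *
s=read_state();p=s["eef_pos"];print(p,tcp(66),s["contact_force"],s["joint_positions"].round(2))
im,d=snapshot("wrist");cv2.imwrite("pics/w3.png",im);np.save("pics/w3.npy",cloud("wrist",d)*(d>0)[...,None])
im,d=snapshot("top");cv2.imwrite("pics/t3.png",cv2.resize(im[90:300,180:400],None,fx=2.7,fy=2.7));np.save("pics/t3.npy",cloud("top",d)*(d>0)[...,None])
E
```

```text
[0.46095903 0.14949655 0.24278173] [0.46081187 0.14970387] [ 1.73811987 -2.2234586  -0.17304602] [ 0.07  0.25 -0.6   1.84  0.16  1.09 -0.17]
```

View pics/w3.png

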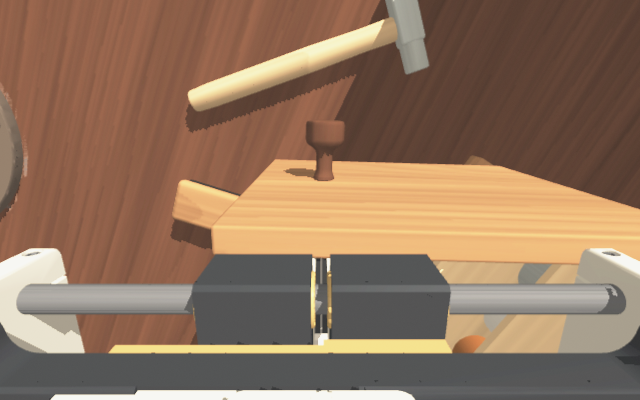

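The door now lies flat against the fingers, with its top edge at rows 230–262, parallel to the tool. The push is a gentle 2.8 N or so. I continue the arc.

>>> {"api": "play_rows", "payload": {
  "commands": "-3 6.5 0 0 0 -0.038; -6 13 0 0 0 -0.077; -8.5 19.5 0 0 0 -0.115; -11 26.5 0 0 0 -0.154; -13 33 0 0 0 -0.192"
}}

```text
clock: 9.88
eef_pos: [0.4481, 0.1819, 0.2427]
ee_rot: [0.622, 0.783, -0.0, 0.0]
contact_force: [1.4, -2.1, -0.2]
gripper_width: 0.0003
gripper_force: 1.0
```

>>> {"api": "play_rows", "payload": {
  "commands": "-2 7 0 0 0 -0.038; -3.5 14 0 0 0 -0.077; -4.5 21 0 0 0 -0.115; -5.5 28 0 0 0 -0.154; -6 35 0 0 0 -0.192"
}}

```text
clock: 10.3
eef_pos: [0.4419, 0.2169, 0.2427]
ee_rot: [0.694, 0.72, -0.0, 0.0]
contact_force: [0.4, -1.7, 1.0]
gripper_width: 0.0002
gripper_force: 1.0
```

>>> {"api": "play_rows", "payload": {
  "commands": "-0.5 7 0 0 0 -0.038; -0.5 14 0 0 0 -0.077; -0.5 21 0 0 0 -0.115; 0 26 0 0 0 -0.145; 0 28.5 0 0 0 -0.154"
}}

```text
clock: 10.72
eef_pos: [0.4419, 0.2458, 0.2426]
ee_rot: [0.747, 0.664, -0.0, 0.0]
contact_force: [0.8, -2.3, 0.2]
gripper_width: 0.0008
gripper_force: 0.9
```

```bash
python3 - <<'E'
from h import *
s=read_state();p=s["eef_pos"];print(p,tcp(96.8),s["contact_force"],s["joint_positions"].round(2))
im,d=snapshot("top");cv2.imwrite("pics/t4.png",cv2.resize(im[90:300,180:400],None,fx=2.7,fy=2.7))
E
```

```text
[0.44189752 0.24579465 0.24260105] [0.44159987 0.24654741] [ 0.79327033 -2.34142832  0.15845962] [-0.17  0.28 -0.55  1.8   0.16  1.11 -0.9 ]
```

View pics/t4.png

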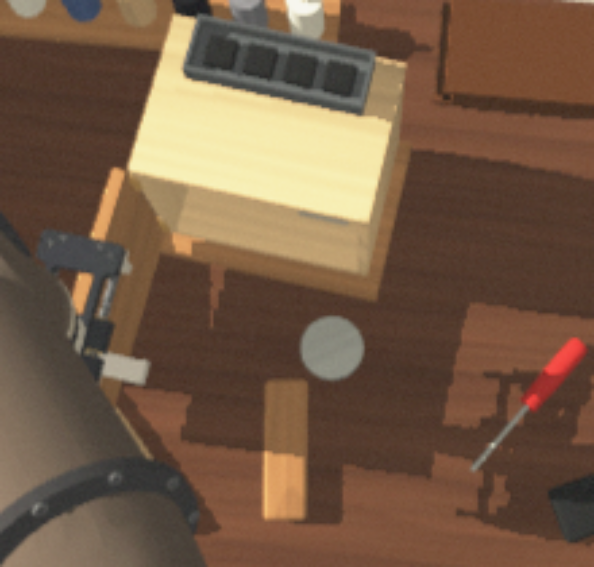

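The door looks square to the cupboard, its top edge parallel to the cupboard's side at crop (120,170)→(75,305). I back off and lift away.

>>> {"api": "play_rows", "payload": {
  "commands": "0 -4 0.5 0 0 0; 0 -9 1 0 0 0; 0 -12 10 0 0 0; 0 -14 35 0 0 0; 0 -16 65 0 0 0"
}}

```text
clock: 11.18
eef_pos: [0.4408, 0.2285, 0.3079]
ee_rot: [0.747, 0.665, -0.002, -0.0]
contact_force: [0.5, 0.1, 0.8]
gripper_width: 0.0006
gripper_force: 0.0
```

>>> {"api": "play_rows", "payload": {
  "commands": "0 -20 30 0 0 0; 0 -50 50 0 0 0; 0 -85 60 0 0 0; 0 -120 60 0 0 0; 0 -150 60 0 0 0"
}}

```text
clock: 11.6
eef_pos: [0.4416, 0.0775, 0.3697]
ee_rot: [0.747, 0.664, 0.001, 0.001]
contact_force: [0.6, -0.3, -0.9]
gripper_width: 0.0004
gripper_force: 0.0
```

>>> {"api": "play_rows", "payload": {
  "commands": "0 -35 0 0 0 0; 0 -70 0 0 0 0; 0 -100 0 0 0 0; 0 -100 0 0 0 0; 0 -100 0 0 0 0"
}}

```text
clock: 12.02
eef_pos: [0.4413, -0.022, 0.3686]
ee_rot: [0.749, 0.663, 0.0, 0.0]
contact_force: [-0.3, 0.4, -0.2]
gripper_width: 0.0006
gripper_force: 0.0
```

```bash
python3 - <<'E'
from h import *
s=read_state();print(s["eef_pos"],s["contact_force"],s["dq"].round(3))
im,d=snapshot("top");cv2.imwrite("pics/t5.png",cv2.resize(im[90:300,140:400],None,fx=2.7,fy=2.7,interpolation=cv2.INTER_CUBIC))
P=cloud("top",d);m=(abs(P[...,2]-.264)<.008)&(P[...,0]>.38)&(P[...,0]<.59)&(P[...,1]>.17)&(P[...,1]<.33)
q=P[m][:,:2].astype(np.float32);print(len(q),q.min(0),q.max(0));vx,vy,_,_=cv2.fitLine(q,cv2.DIST_HUBER,0,.001,.001).ravel()
print("theta",np.radians(np.degrees(np.arctan2(abs(vx),-vy*np.sign(vx)*-1))-6.7),vx,vy)
E
```

```text
[ 0.4413299  -0.02197457  0.36857803] [-0.26859425  0.36552497 -0.20637776] [-0.033  0.004 -0.052 -0.003 -0.011 -0.004 -0.023]
501 [0.39881235 0.23599538] [0.58984214 0.27831608]
theta 1.5968797 0.98979 -0.14253339
```

View pics/t5.png

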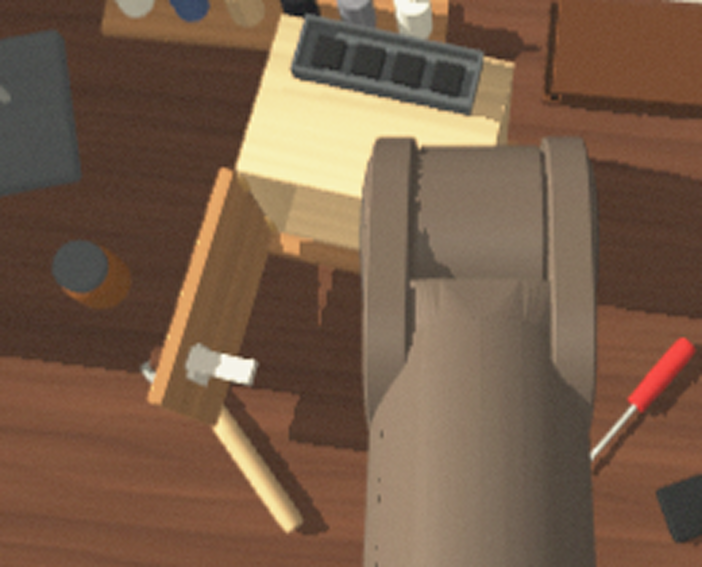

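The door stands at about 1.59 rad, with its top edge from crop (225,172) to (155,402). The arm is clear and the hammer and jar look undisturbed.

```bash
python3 -c "
from rig import *
print(close_job())"
```

```text
the job is handed in; nothing more can be done
None
```

The hook was pressed about 9.5 mm (peak reading about 12.7 N), the door was eased past its catch and left at about 1.6 rad with the arm clear of it, and the job was handed in at about 12 s; the hand-in returned no verdict.

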